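# Fit the divider in the snack box, then lift the box and hold it level

## Robot

A 6-joint arm with a two-finger parallel gripper is mounted at the origin on the work surface. World frame = base frame: x ahead of the robot, y to its left, z up, the work surface at z = 0. Lengths are in m, angles in rad, forces in N, time in s.
With the tool pointing down it reaches from about 0.275 to 0.825 m from the base axis. Payload 5.2 kg.
Tool frame: the origin (TCP) lies at the very end of the fingers, on their centre line; the grasp point (between the pads) lies 19 mm behind it; z points along the fingers, y is the direction in which the jaws open and shut (so a half turn about z gives the same grasp; the last joint's range is limited). The gripper opens to 93 mm and grips with 3 to 60 N. Pads are 15 mm wide; open, the fingers measure 128 mm over their backs; the gripper's body (75 mm by 188 mm) begins 65 mm behind the grasp point.
Start: joints at [1.002, 0.259, 1.535, -0, 1.348, -0.203], TCP at [0.197, 0.514, 0.219] pointing down, gripper open.
Joint ranges: [-3.14, 3.14], [-0.91, 2.08], [0.19, 2.58], [-1.22, 4.36], [0.22, 2.71], [-3.12, 3.12]. Speed limits (rad/s): [2.57, 2.57, 3.14, 3.14, 3.14, 3.14].

## Interface

Orientations are given as a unit quaternion [w, x, y, z].
In Python, from rig import r gives the robot as it stands. The module is installed in compiled form; this text tells all that it offers.
- The arm moves only by the shell command python3 -m pendant 'ROWS' [FORCE]. ROWS is JSON, a list of rows, each a list of 3 entries, a list of its own where there are three numbers: the finger opening in mm, from 0 to 93, then the shift along the tool's x, y, z in mm, then the turn, a rotation vector about the tool's x, y, z in degrees. In form: [[gripper, [dx, dy, dz], [wx, wy, wz]], ...]. A call has exactly 5 rows; each row shifts and turns the pose as measured when the row begins, along the tool's axes as they then stand; what a row does not reach is not made up. A row lasts 1/10 s, in which the tool goes at most 50 mm and 8.59 degrees, less where a joint would pass 70% of its speed; a pose out of reach is approached as far as the arm can. A call with a gripper value outside its range is refused whole. The fingers move at their own pace and stop on an object; FORCE is the grip in N (left out, the last holds). Time passes only in rows, so rows that do not move let the fingers close, or fill a call up. It gives the time, the measured TCP pose, the force and the opening at its end, in the units of the state.
- r.get_obs(): the state, without advancing time (a new reading comes with each control period).
- r.get_image(name): name is "scene" or "top"; returns (picture, depth): 420x560x3 uint8, red, green, blue; 420x560 float32, m along the optical axis (not along the pixel's ray), 0 where there is no reading.
- r.get_calibration(name): a dict with "fx", "fy", "cx", "cy" (pixels), "pose" (4x4, takes a point from camera to world coordinates). Camera axes: x right, y down, z forward; pixel columns grow to the right and rows downward; lengths in m; the calibration is good to about 2 mm. A picture is of the moment at which its call begins. get_calibration takes no time and is no camera call.
- r.hand_in(): hands the job in, once; it reports no verdict.
The state is a dict: "time_s": time; "joints": joint angles; "dq": joint speeds; "joint_efforts": joint torques, N m; "ee_pos": TCP position; "tool_rot": TCP orientation; "force": force on the tool from outside, world axes, zero at the start; "ft_torque": the same for the moment, N m; "gripper_width": finger opening in m.
Only numpy, scipy, OpenCV 4.12 (cv2) and the standard library are available. Lean on these libraries where they do the work, as an engineer would, in place of code of your own. Each camera call takes 0.05 s, during which the arm holds its last target.

## Task

Take the yellow divider out of the bamboo drying rack and stand it fully down in the empty slot of the purple snack box, then let go of it. Then take hold of the box itself, lift it about 10 cm above the granite with both dividers in place, keeping it level all the way, and finish holding it there, still and level: do not put it down or let go. Leave the spoon, fork, aluminium container and the lid in the rack where they are.

Things in the scene. Friction and masses are not known exactly. Their poses are not given: they have to be found in the camera images.
- snack_box: Loose purple open snack box, 220 (its x) x 60 (y) x 54 mm high, walls and floor 4 mm, about 0.2 to 0.3 kg. Origin: centre of underside, z up. Pale lilac ribs (6 mm deep, to 44 mm above the underside) on the long inside walls form two slots, at x = -62 (empty) and +62 mm (white divider). The middle is empty: the box can be gripped there from above across its 60 mm width, outside the long walls.
- free_slot (a point): Centre of the empty slot, on the inner floor of the snack box (4 mm above its underside); axes as the box's. The slot is 12 mm wide along x and 52 mm long across y. A divider standing fully down has its origin here.
- used_slot (a point): Centre of the slot that holds the white divider, on the inner floor of the snack box; axes as the box's.
- divider: Loose yellow plastic divider, a plate 8 mm thick (its x), 48 mm wide (its y), 82 mm tall (its z), 30 g, standing on edge in one of the two slots of the rack (it may be either one). Origin: centre of its lower edge. Either face may point either way. In the box its top stands 32 mm above the rim.
- stored_divider: Loose white divider, same shape, size and origin as the yellow one; it stands in the used slot of the snack box and must stay there.
- rack: Fixed bamboo drying rack, 130 mm (its x) x 80 mm (its y), origin at the centre of its underside. Base 10 mm thick; two slots, 12 mm wide, at x = -40 and +40 mm, each between two bars that rise to 35 mm above the granite. The yellow divider stands in one, an aluminium lid in the other; their x runs along the rack's x.
- lid: Loose aluminium container lid, 8 mm thick (its x), 70 mm wide, 58 mm tall, standing in the rack's other slot; origin at the centre of its lower edge. Leave alone.
- container: Loose aluminium open container, 85 mm (x) x 130 mm (y) x 45 mm high, at the far side; origin at the centre of its underside. Leave alone.
- spoon: Loose steel spoon, 170 mm long, lying at one side. Leave alone.
- fork: Loose bamboo fork, about 170 mm long, 6 mm thick, lying at one side. Leave alone.
Not all that is in view belongs to the job. Of the things like the snack_box, leave any that is orange or turquoise; of the rest the larger one is meant.

How it is judged:
On the way, in this order (a step that is already met when the one before it is completed fails the run):
1. the yellow divider stands fully down in the empty slot, let go, with the box still on the granite (distance between divider and free_slot below 0.008 m and angle between the z axis of each of divider, stored_divider and the z axis of snack_box, either way round below 0.15 rad and distance between stored_divider and used_slot below 0.008 m and contact force between the fingers and divider below 0.2 N and height (world z) of snack_box below 0.01 m), for 0.2 s.
2. the box is lifted clear, level, with both dividers in place (distance between divider and free_slot below 0.008 m and angle between the z axis of each of divider, stored_divider and the z axis of snack_box, either way round below 0.15 rad and distance between stored_divider and used_slot below 0.008 m and height (world z) of snack_box between 0.07 and 0.15 m and angle between snack_box's own z axis and vertical below 0.1 rad), for 0.2 s.
At the end, for the whole second after the job is handed in: The gripper alone holds the snack box, underside 70 to 150 mm above the granite, level within 0.1 rad, still (under 30 mm/s and 0.15 rad/s); both dividers stand in their slots, lower edge within 8 mm of the slot centre on the box floor, upright in the box within 0.15 rad (all of step 2 and contact force between the fingers and snack_box above 1 N and contact force between snack_box and rack below 0.1 N and contact force between snack_box and container below 0.1 N and contact force between snack_box and table below 0.1 N and linear speed of snack_box below 0.03 m/s and angular speed of snack_box below 0.15 rad/s); the arm keeps its last pose, push and grip.
It fails at once if the snack box is tipped more than 0.25 rad (14 degrees) (angle between snack_box's own z axis and vertical above 0.25 rad).
It fails at once if the lid is moved more than 25 mm (distance of lid from where it was at the start of the episode above 0.025 m).
It fails at once if the container is moved more than 25 mm (distance of container from where it was at the start of the episode above 0.025 m).
It fails at once if the spoon is moved more than 25 mm (distance of spoon from where it was at the start of the episode above 0.025 m).
It fails at once if the fork is moved more than 25 mm (distance of fork from where it was at the start of the episode above 0.025 m).
It also fails if it takes over 64 s, if anything falls off the work surface, if the arm or the gripper's body presses on something with over 40 N, if the wrist force passes 120 N, or if a joint passes its speed limit or range.

## Working session

There is one attempt and no reset: what is moved stays moved. The work goes in short steps, Python scripts to look and compute and a shell command to move; the robot and the scene stay as the last step left them, time stands still between calls to the robot, and variables do not carry over. Pictures are saved under pics/ and viewed, and the job is handed in when it is done.

```bash
mkdir -p pics; python3 - <<'E'
from rig import r
import cv2, numpy as np
for n in ["scene","top"]:
    im,d=r.get_image(n); cv2.imwrite(f"pics/{n}0.png",im[:,:,::-1]); np.savez(f"{n}0.npz",im=im,d=d)
    c=r.get_calibration(n); print(n,c['fx'],c['fy'],c['cx'],c['cy'],np.round(c['pose'],3).tolist())
o=r.get_obs(); print({k:np.round(v,3).tolist() for k,v in o.items()})
E
```

```text
scene 420.40425149063554 420.40425149063554 279.42235643935874 208.78625248715252 [[-0.067, 0.684, -0.727, 1.318], [0.998, 0.052, -0.043, 0.058], [0.008, -0.728, -0.686, 0.694], [0.0, 0.0, 0.0, 1.0]]
top 439.4234915269477 439.4234915269477 278.65449307034237 214.9134424544833 [[-0.023, -0.977, 0.212, 0.401], [-1.0, 0.023, -0.007, 0.004], [0.002, -0.212, -0.977, 0.952], [0.0, 0.0, 0.0, 1.0]]
{'time_s': 0.1, 'joints': [1.002, 0.259, 1.536, 0.0, 1.348, -0.203], 'dq': [0.0, -0.002, -0.001, -0.001, -0.0, -0.0], 'joint_efforts': [0.001, -43.821, -28.464, 0.072, 0.036, -0.0], 'ee_pos': [0.196, 0.513, 0.218], 'tool_rot': [-0.0, 0.182, 0.983, -0.001], 'force': [-0.014, 0.488, 0.444], 'ft_torque': [0.003, -0.016, -0.052], 'gripper_width': 0.093}
```

View pics/scene0.png

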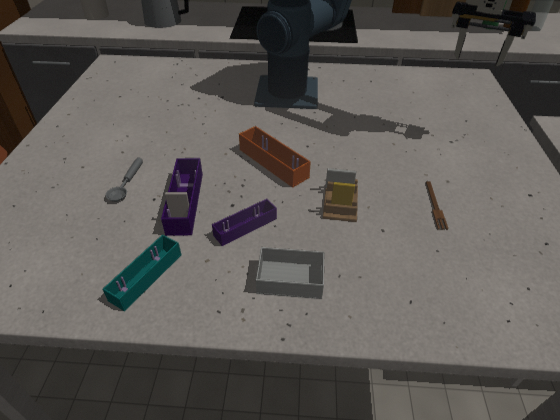

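View pics/top0.png

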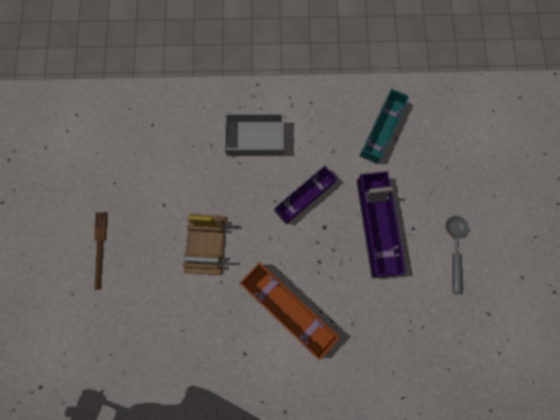

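The top view shows the large purple box at (382,225) with the white divider at its far end (380,192). The rack is at (205,243), with the yellow divider at (202,218) and the lid at (203,268). The small purple, orange and turquoise boxes are decoys. Next I measure positions.

```bash
cat > h.py <<'E'
from rig import r
import cv2, numpy as np
def cloud(n,im,d):
    c=r.get_calibration(n); v,u=np.mgrid[:d.shape[0],:d.shape[1]]
    P=np.stack([(u-c['cx'])/c['fx']*d,(v-c['cy'])/c['fy']*d,d],-1)
    T=np.array(c['pose']); W=P@T[:3,:3].T+T[:3,3]; W[d==0]=np.nan
    return W
def ray(n,u,v,z):
    c=r.get_calibration(n); T=np.array(c['pose']); q=T[:3,:3]@[(u-c['cx'])/c['fx'],(v-c['cy'])/c['fy'],1]
    return T[:3,3]+q*(z-T[2,3])/q[2]
def hsv(im): return cv2.cvtColor(im,cv2.COLOR_RGB2HSV)
def rect(P):
    (c,s,a)=cv2.minAreaRect((P[:,:2]*1000).astype(np.float32)); return np.round(c,1),np.round(s,1),round(a,2)
E
python3 - <<'E'
from h import *
for n,box in [("top",(345,160,415,290)),("scene",(150,145,215,245))]:
    f=np.load(n+"0.npz"); im,d=f['im'],f['d']; W=cloud(n,im,d); H=hsv(im)
    print(n,'table z',np.nanmedian(W[...,2]))
    sub=np.zeros(d.shape,bool); sub[box[1]:box[3],box[0]:box[2]]=1
    m=sub&(H[...,0]>120)&(H[...,0]<155)&(H[...,1]>90)
    print(m.sum())
    z=W[...,2]; k=m&(z>.047)&(z<.06); print('rim',k.sum(),rect(W[k]),np.median(z[k]))
    k=sub&(z>.07); print('white',k.sum(),rect(W[k]),W[k].max(0))
    k=sub&(z>.076); print('whitetop',k.sum(),rect(W[k]),np.median(W[k],0))
    b=(165,195,250,290) if n=="top" else (305,160,375,230)
    sub[:]=0; sub[b[1]:b[3],b[0]:b[2]]=1
    ym=sub&(H[...,0]>20)&(H[...,0]<32)&(H[...,1]>180); print('yellow',ym.sum())
    k=ym&(z>.04); print(rect(W[k]), z[k].max()); k=ym&(z>z[k].max()-.006); print('top',rect(W[k]),np.median(W[k],0))
    k=sub&(z>.06)&~ym; print('lid?',k.sum(),rect(W[k]), np.nanmedian(W[k],0))
    k=sub&(z>.028)&(z<.04); print('bars',k.sum(),rect(W[k]))
    for nm,bb in [("c",b),("b",box)]:
        cv2.imwrite(f"pics/{n}_{nm}.png",cv2.convertScaleAbs(cv2.resize(im[bb[1]:bb[3],bb[0]:bb[2],::-1],None,fx=5,fy=5,interpolation=cv2.INTER_CUBIC),alpha=1.6))
E
```

```text
top table z -0.0009411579433553641
2852
rim 561 (array([ 575.4, -218. ]), array([216.7,  61.4]), 5.27) 0.05284645665332799
white 129 (array([ 638.2, -212.1]), array([ 8.7, 48. ]), 5.38) [ 0.64463538 -0.18822425  0.08972301]
whitetop 109 (array([ 638.2, -212.2]), array([ 8.7, 47.6]), 5.38) [ 0.63753489 -0.21206217  0.08485143]
yellow 52
(array([582.8, 154.9]), array([42.1,  1.3]), 85.27) 0.08425042298107865
top (array([582.7, 152. ]), array([31.1,  0. ]), 86.93) [0.58333604 0.16338344 0.08009116]
lid? 283 (array([546.6, 153.8]), array([68.6, 88.7]), 85.16) [0.5123655  0.15609759 0.06899295]
bars 482 (array([525.2, 128.3]), array([139.2, 147.3]), 86.05)
scene table z -0.00015291821383256465
1677
rim 411 (array([ 578.2, -216.6]), array([221.4,  60.9]), 5.21) 0.053204370341974005
white 165 (array([ 640.5, -210.9]), array([10.3, 48.2]), 3.1) [ 0.64658605 -0.1869306   0.08811249]
whitetop 119 (array([ 640.5, -210.9]), array([10.3, 48.2]), 3.1) [ 0.64129834 -0.20961615  0.08417696]
yellow 0Traceback (most recent call last):
  File "<stdin>", line 14, in <module>
    return umr_maximum(a, axis, None, out, keepdims, initial, where)
ValueError: zero-size array to reduction operation maximum which has no identity
```

```bash
python3 - <<'E'
from h import *
for n in ["top","scene"]:
    f=np.load(n+"0.npz"); im,d=f['im'],f['d']
    bb=(175,200,245,285) if n=="top" else (300,160,370,230)
    cv2.imwrite(f"pics/{n}_c.png",cv2.convertScaleAbs(cv2.resize(im[bb[1]:bb[3],bb[0]:bb[2],::-1],None,fx=7,fy=7,interpolation=cv2.INTER_NEAREST),alpha=1.6))
    W=cloud(n,im,d);H=hsv(im)
    z=W[...,2]
    sub=np.zeros(d.shape,bool); sub[bb[1]:bb[3],bb[0]:bb[2]]=1
    k=sub&(z>.04)
    for i in np.argwhere(k)[::9]: print(n,i,np.round(W[tuple(i)]*1000,0),H[tuple(i)])
E
```

```text
top [215 188] [592. 180.  90.] [ 18  58 114]
top [216 191] [589. 173.  93.] [ 22 155 112]
top [216 200] [588. 155.  95.] [ 21 144 106]
top [216 209] [588. 137.  92.] [ 18 130 102]
top [217 195] [587. 165.  92.] [ 23 157 120]
top [217 204] [587. 148.  91.] [ 23 156 118]
top [218 189] [586. 178.  89.] [ 22 153 112]
top [218 198] [585. 160.  91.] [ 23 161 117]
top [218 207] [585. 142.  89.] [ 23 163 119]
top [219 192] [585. 173.  85.] [ 23 164  92]
top [219 201] [583. 153.  91.] [ 23 167 101]
top [219 210] [582. 135.  92.] [ 23 163 102]
top [220 196] [584. 166.  78.] [ 23 187  64]
top [220 205] [582. 146.  85.] [ 23 177  85]
top [221 191] [584. 178.  66.] [ 20 157  60]
top [221 200] [583. 159.  72.] [ 23 189  54]
top [221 209] [582. 140.  76.] [ 25 188  61]
top [222 195] [585. 172.  54.] [ 23 206  47]
top [222 204] [583. 152.  61.] [ 24 193  49]
top [222 213] [582. 134.  60.] [ 23 174  47]
top [223 200] [583. 163.  49.] [ 23 190  47]
top [223 209] [582. 143.  53.] [ 23 200  46]
top [224 211] [582. 140.  44.] [ 23 175  48]
top [256 189] [512. 181.  67.] [15 55 92]
top [257 191] [510. 177
[... 4293 characters left out ...]
e [195 347] [592. 169.  63.] [ 22 136  71]
scene [196 335] [588. 142.  55.] [ 22 136  73]
scene [196 344] [591. 162.  59.] [ 22 138  72]
scene [197 332] [589. 136.  52.] [ 22 131  70]
scene [197 341] [588. 156.  52.] [ 22 136  71]
scene [197 350] [588. 177.  54.] [ 22 135  72]
scene [198 338] [591. 149.  52.] [ 23 136  71]
scene [198 347] [592. 170.  54.] [ 23 140  71]
scene [199 335] [589. 143.  47.] [ 22 136  71]
scene [199 344] [591. 163.  49.] [ 22 135  72]
scene [200 331] [586. 135.  40.] [ 21 124  68]
scene [200 340] [590. 155.  45.] [ 22 136  71]
scene [200 349] [593. 175.  49.] [ 22 126  73]
scene [201 340] [589. 155.  41.] [ 22 138  72]
scene [201 349] [592. 175.  45.] [ 22 136  71]
```

View pics/top_c.png

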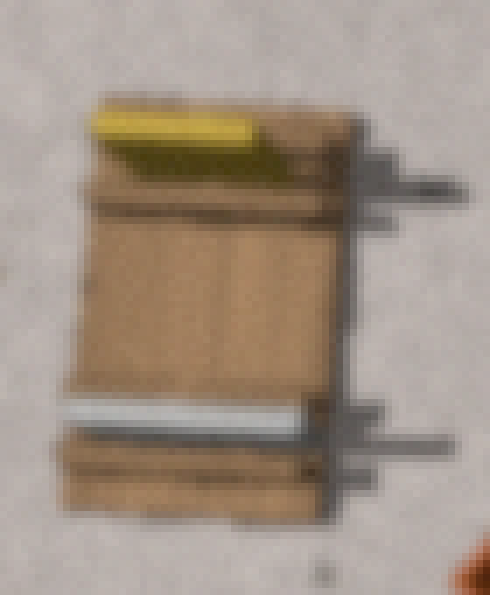

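View pics/scene_c.png

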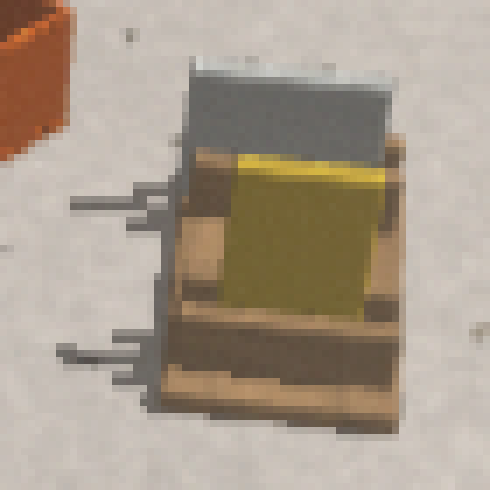

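The top crop shows the yellow plate's top edge at about (188–211, 218), towards one end of its slot. The scene crop shows its front face, upright. Now I refine its pose.

```bash
cat >> h.py <<'E'
from scipy.spatial.transform import Rotation as R
def pose():
    o=r.get_obs(); q=np.array(o['tool_rot']); return o,np.array(o['ee_pos']),R.from_quat(np.r_[q[1:],q[0]])
def togo(tgt,yaw):  # TCP target (m), yaw of tool y axis (deg), pointing down
    o,p,Q=pose(); a=np.radians(yaw)
    y=np.array([np.cos(a),np.sin(a),0]); z=np.array([0,0,-1.]); x=np.cross(y,z)
    best=min(([R.from_matrix(np.c_[s*x,s*y,z]) for s in (1,-1)]),key=lambda T:(Q.inv()*T).magnitude())
    rv=(Q.inv()*best).as_rotvec(degrees=True); d=Q.inv().apply(np.array(tgt)-p)*1000
    print('t',round(o['time_s'],2),'pos',np.round(p*1000,1),'tooly yaw',np.round(np.degrees(np.arctan2(*Q.as_matrix()[1::-1,1])),2),'w',round(o['gripper_width']*1000,1),'F',np.round(o['force'],1),'q',np.round(o['joints'],2))
    print('shift',np.round(d,1),'turn',np.round(rv,2), 'tilt',np.round(np.degrees(np.arccos(-Q.as_matrix()[2,2])),2))
E
python3 - <<'E'
from h import *
for n,bb in [("top",(180,205,225,232)),("scene",(320,178,370,205))]:
    f=np.load(n+"0.npz"); im,d=f['im'],f['d']; W=cloud(n,im,d);H=hsv(im); z=W[...,2]
    s=np.zeros(d.shape,bool); s[bb[1]:bb[3],bb[0]:bb[2]]=1
    s&=(H[...,0]>15)&(H[...,0]<30)&(H[...,1]>115)
    k=s&(z>.087)&(H[...,2]>(100 if n=='top' else 90)); print(n,'topedge',k.sum(),rect(W[k]),np.median(W[k],0))
    k=s&(z>.045)&(z<.085); P=W[k]; c=np.median(P,0); P=P[np.abs(P[:,0]-c[0])<.012]
    A=np.c_[P[:,1]-.157,P[:,2]-.06,np.ones(len(P))]; print('face x=a*y+b*z+c',np.linalg.lstsq(A,P[:,0],rcond=None)[0],'y',P[:,1].min(),P[:,1].max())
togo([.5875,.157,.2],-3)
E
```

```text
top topedge 79 (array([586.9, 157.2]), array([44.4,  7.7]), 85.0) [0.58671075 0.15476552 0.0909206 ]
face x=a*y+b*z+c [ 0.04025403 -0.00520083  0.58329795] y 0.13320559239433027 0.17897266216110333
scene topedge 59 (array([587.5, 158.8]), array([45.1,  8.8]), 82.55) [0.5879853  0.15871598 0.09154312]
face x=a*y+b*z+c [0.06985187 0.00235878 0.58961216] y 0.1345634497079879 0.1821480844848095
t 0.1 pos [196.4 513.2 217.9] tooly yaw 69.04 w 92.9 F [-0.   0.5  0.4] q [ 1.    0.26  1.54  0.    1.35 -0.2 ]
shift [-492.6 -192.7   18. ] turn [-9.000e-02  4.000e-02  7.204e+01] tilt 0.1
```

```bash
python3 -m pendant '[[93,[-46,-18,0],[0,0,0]],[93,[-46,-18,0],[0,0,0]],[93,[-46,-18,0],[0,0,0]],[93,[-46,-18,0],[0,0,0]],[93,[-46,-18,0],[0,0,0]]]' 20; python3 -m pendant '[[93,[-46,-18,0],[0,0,0]],[93,[-46,-18,0],[0,0,0]],[93,[-46,-18,0],[0,0,0]],[93,[-46,-18,0],[0,0,0]],[93,[-46,-18,0],[0,0,0]]]';python3 -c "
from h import *
togo([.5865,.157,.2],-3.5)"
```

```text
time_s: 0.6
ee_pos: [0.3781, 0.3469, 0.2154]
tool_rot: [-0.002, 0.175, 0.985, -0.001]
force: [1.4, 0.3, -0.0]
gripper_width: 0.0931
time_s: 1.1
ee_pos: [0.5635, 0.1788, 0.2131]
tool_rot: [-0.004, 0.175, 0.984, -0.002]
force: [0.0, 1.0, -0.3]
gripper_width: 0.093
t 1.1 pos [563.5 178.8 213.1] tooly yaw 69.8 w 93.0 F [ 0.   1.  -0.3] q [ 0.12  0.34  1.43 -0.    1.37 -1.1 ]
shift [-29.2 -12.4  12.9] turn [-0.46 -0.18 73.3 ] tilt 0.46
```

```bash
python3 -m pendant '[[93,[0,0,0],[0,0,8.5]],[93,[0,0,0],[0,0,8.5]],[93,[0,0,0],[0,0,8.5]],[93,[0,0,0],[0,0,8.5]],[93,[0,0,0],[0,0,8.5]]]' ; python3 -m pendant '[[93,[0,0,0],[0,0,8.5]],[93,[0,0,0],[0,0,8.5]],[93,[0,0,0],[0,0,8.5]],[60,[0,0,0],[0,0,0]],[60,[0,0,0],[0,0,0]]]';python3 -c "
from h import *
togo([.5865,.157,.2],-3.5)"
```

```text
time_s: 1.6
ee_pos: [0.5682, 0.1703, 0.2085]
tool_rot: [-0.004, 0.526, 0.851, -0.005]
force: [0.1, 0.5, -0.3]
gripper_width: 0.0929
time_s: 2.1
ee_pos: [0.5667, 0.1699, 0.2056]
tool_rot: [-0.005, 0.701, 0.713, -0.008]
force: [0.7, -0.4, -1.1]
gripper_width: 0.0812
t 2.1 pos [566.7 169.9 205.6] tooly yaw 0.9 w 81.2 F [ 0.7 -0.4 -1.1] q [ 0.1   0.35  1.43 -0.    1.37  0.09]
shift [-13.2  19.7   5.3] turn [-1.07  0.29  4.41] tilt 1.11
```

```bash
python3 -m pendant '[[60,[-7,10,15],[-1,0.3,4.5]],[60,[-6,10,15],[0,0,0]],[60,[0,0,15],[0,0,0]],[60,[0,0,15],[0,0,0]],[60,[0,0,0],[0,0,0]]]';python3 -c "
from h import *
togo([.5865,.157,.06],-3.5)
im,d=r.get_image('top');cv2.imwrite('pics/t1.png',im[:,:,::-1])"
```

```text
time_s: 2.6
ee_pos: [0.5874, 0.1553, 0.1419]
tool_rot: [-0.001, 0.723, 0.691, -0.001]
force: [0.4, -0.6, -0.5]
gripper_width: 0.0598
t 2.6 pos [587.4 155.3 141.9] tooly yaw -2.6 w 59.8 F [ 0.4 -0.6 -0.5] q [0.07 0.42 1.5  0.   1.23 0.12]
shift [ 1.7 -0.8 81.9] turn [-0.13  0.    0.9 ] tilt 0.13
```

View pics/t1.png

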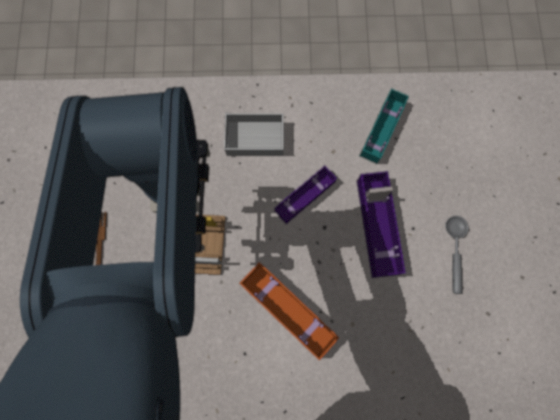

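The arm hides most of the rack in this view. The yellow edge shows at (210,220), under the gripper. I descend next.

```bash
python3 -m pendant '[[55,[2,-1,20],[0,0,0.9]],[55,[0,0,20],[0,0,0]],[55,[0,0,20],[0,0,0]],[55,[0,0,16],[0,0,0]],[55,[0,0,0],[0,0,0]]]';python3 -c "
from h import *
togo([.5865,.157,.06],-3.5)
im,d=r.get_image('scene');cv2.imwrite('pics/s2.png',cv2.resize(im[110:260,220:420,::-1],None,fx=3,fy=3))"
```

```text
time_s: 3.15
ee_pos: [0.5915, 0.1575, 0.0691]
tool_rot: [0.002, 0.725, 0.689, 0.003]
force: [-0.8, 0.1, -0.3]
gripper_width: 0.0549
t 3.15 pos [591.5 157.5  69.1] tooly yaw -2.96 w 54.9 F [-0.8  0.1 -0.3] q [0.08 0.5  1.57 0.   1.07 0.13]
shift [-0.8 -5.   9.1] turn [ 0.37 -0.07  0.54] tilt 0.37
```

View pics/s2.png

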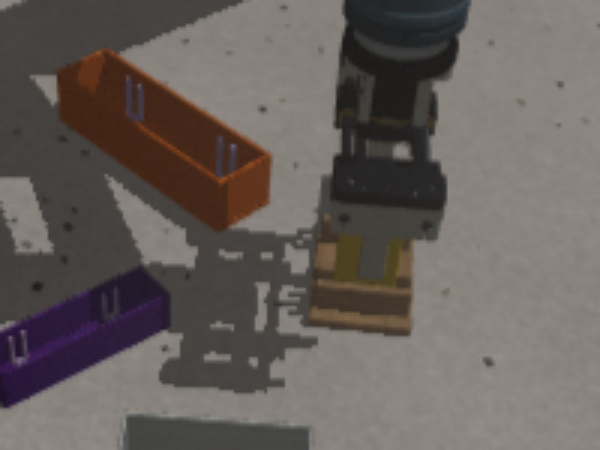

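The fingers straddle the yellow plate, about in the middle of its width. I centre and close.

```bash
python3 -m pendant '[[55,[-0.8,-5,7],[0.4,0,0.5]],[55,[0,0,0],[0,0,0]],[25,[0,0,0],[0,0,0]],[0,[0,0,0],[0,0,0]],[0,[0,0,0],[0,0,0]]]' 15;python3 -m pendant '[[0,[0,0,0],[0,0,0]],[0,[0,0,0],[0,0,0]],[0,[0,0,0],[0,0,0]],[0,[0,0,0],[0,0,0]],[0,[0,0,0],[0,0,0]]]' 15;python3 -c "
from h import *
togo([.5865,.157,.06],-3.5)"
```

```text
time_s: 3.7
ee_pos: [0.59, 0.1573, 0.0675]
tool_rot: [0.002, 0.728, 0.686, 0.004]
force: [-0.1, 0.1, -0.1]
gripper_width: 0.0355
time_s: 4.2
ee_pos: [0.5881, 0.1575, 0.068]
tool_rot: [0.001, 0.728, 0.686, 0.002]
force: [-3.6, 0.7, 3.5]
gripper_width: 0.0085
t 4.2 pos [588.1 157.5  68. ] tooly yaw -3.39 w 8.5 F [-3.6  0.7  3.5] q [0.08 0.49 1.58 0.   1.06 0.14]
shift [-0.6 -1.6  8. ] turn [ 0.25 -0.13  0.11] tilt 0.28
```

```bash
python3 -m pendant '[[0,[0,-1,-8],[0,0,0]],[0,[0,0,-15],[0,0,0]],[0,[0,0,-20],[0,0,0]],[0,[0,0,-30],[0,0,0]],[0,[0,0,-30],[0,0,0]]]' 15;python3 -c "
from h import *
togo([.5157,-.2228,.2],5.2)
im,d=r.get_image('scene');cv2.imwrite('pics/s3.png',cv2.resize(im[110:260,220:420,::-1],None,fx=3,fy=3))"
```

```text
time_s: 4.7
ee_pos: [0.5855, 0.1569, 0.1706]
tool_rot: [-0.0, 0.728, 0.686, 0.0]
force: [0.8, -0.3, 0.2]
gripper_width: 0.0081
t 4.7 pos [585.5 156.9 170.6] tooly yaw -3.39 w 8.1 F [ 0.8 -0.3  0.2] q [0.08 0.39 1.46 0.   1.28 0.14]
shift [-383.1  -47.3  -29.7] turn [-0.02 -0.06 -8.59] tilt 0.06
```

View pics/s3.png

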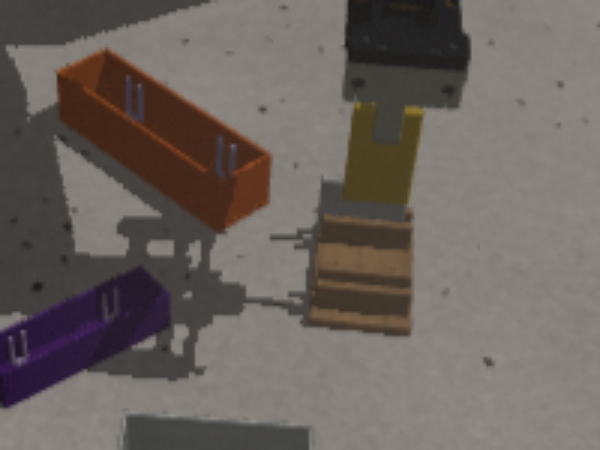

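The plate is out of the rack and hanging straight. I move on to the box.

```bash
python3 -m pendant '[[0,[-48,-6,-6],[0,0,0]],[0,[-48,-6,-6],[0,0,0]],[0,[-48,-6,-6],[0,0,0]],[0,[-48,-6,-6],[0,0,0]],[0,[-48,-6,-6],[0,0,0]]]';python3 -m pendant '[[0,[-48,-6,-3],[0,0,0]],[0,[-48,-6,-2],[0,0,0]],[0,[-40,-5,0],[0,0,0]],[0,[0,0,0],[0,0,-5]],[0,[0,0,0],[0,0,-4]]]';python3 -c "
from h import *
togo([.5157,-.2228,.2],5.2)"
```

```text
time_s: 5.25
ee_pos: [0.5497, -0.0817, 0.2123]
tool_rot: [0.009, 0.723, 0.69, 0.01]
force: [0.3, 0.1, -0.5]
gripper_width: 0.0082
time_s: 5.75
ee_pos: [0.5264, -0.2317, 0.2218]
tool_rot: [0.018, 0.668, 0.744, 0.009]
force: [0.2, -0.1, -1.0]
gripper_width: 0.0079
t 5.75 pos [ 526.4 -231.7  221.8] tooly yaw 6.11 w 7.9 F [ 0.2 -0.1 -1. ] q [-0.62  0.28  1.51  0.01  1.32 -0.73]
shift [ 10.3 -10.5  21.3] turn [2.2  0.83 0.9 ] tilt 2.35
```

```bash
python3 -m pendant '[[0,[10,-10,20],[2.2,0.8,0.9]],[0,[0,0,25],[0,0,0]],[0,[0,0,20],[0,0,0]],[0,[0,0,20],[0,0,0]],[0,[0,0,0],[0,0,0]]]';python3 -c "
from h import *
togo([.5157,-.2228,.135],5.2)"
```

```text
time_s: 6.25
ee_pos: [0.5141, -0.2214, 0.1307]
tool_rot: [-0.002, 0.678, 0.735, -0.002]
force: [-0.4, -0.4, -0.3]
gripper_width: 0.0078
t 6.25 pos [ 514.1 -221.4  130.7] tooly yaw 4.55 w 7.8 F [-0.4 -0.4 -0.3] q [-0.6   0.35  1.63 -0.    1.16 -0.68]
shift [-1.5  1.5 -4.4] turn [-0.33  0.   -0.65] tilt 0.33
```

Bottom of the plate is about 72 mm up. I look and measure it against the box.

```bash
python3 -m pendant '[[0,[-1.5,1.5,0],[-0.3,0,-0.7]],[0,[0,0,0],[0,0,0]],[0,[0,0,0],[0,0,0]],[0,[0,0,0],[0,0,0]],[0,[0,0,0],[0,0,0]]]';python3 - <<'E'
from h import *
togo([.5157,-.2228,.135],5.2)
for n,bb in [("top",(345,160,415,290)),("scene",(130,100,230,250))]:
    im,d=r.get_image(n); np.savez(n+"1.npz",im=im,d=d)
    W=cloud(n,im,d);H=hsv(im); z=W[...,2]
    s=np.zeros(d.shape,bool); s[bb[1]:bb[3],bb[0]:bb[2]]=1
    y=s&(H[...,0]>15)&(H[...,0]<30)&(H[...,1]>110)&(z>.05); P=W[y]; print(n,'yellow',y.sum())
    if y.sum()>10:
        print(rect(P),P.min(0),P.max(0),np.median(P,0))
        A=np.c_[P[:,1]+.22,P[:,2]-.1,np.ones(len(P))]; print(np.linalg.lstsq(A,P[:,0],rcond=None)[0])
    m=s&(H[...,0]>120)&(H[...,0]<155)&(H[...,1]>90)&(z>.047)&(z<.06); print('rim',m.sum(),rect(W[m]))
    k=s&(z>.076)&(H[...,1]<60)&(W[...,0]>.6); print('white',k.sum(),rect(W[k]))
    cv2.imwrite(f"pics/{n}4.png",cv2.convertScaleAbs(cv2.resize(im[bb[1]:bb[3],bb[0]:bb[2],::-1],None,fx=4,fy=4,interpolation=cv2.INTER_NEAREST),alpha=1.5))
E
```

```text
time_s: 6.75
ee_pos: [0.517, -0.2221, 0.1327]
tool_rot: [0.001, 0.674, 0.739, -0.0]
force: [0.6, -0.9, -0.4]
gripper_width: 0.0078
t 6.75 pos [ 517.  -222.1  132.7] tooly yaw 5.23 w 7.8 F [ 0.6 -0.9 -0.4] q [-0.6   0.35  1.63 -0.    1.16 -0.69]
shift [-0.5 -1.3 -2.3] turn [0.07 0.11 0.03] tilt 0.13
top yellow 61
(array([ 493. , -166.1]), array([ 31.1, 116. ]), 42.72) [ 0.46470425 -0.21137895  0.07897278] [ 0.54375239 -0.11319943  0.50103965] [ 0.51393874 -0.19921817  0.125515  ]
[-0.91662183  0.08631534  0.53096401]
rim 264 (array([ 581.9, -215.7]), array([203.4,  58.6]), 4.79)
white 227 (array([ 621.7, -201.9]), array([46.9, 43.3]), 89.8)
scene yellow 546
(array([ 534.1, -213.7]), array([43.1, 56.3]), 8.92) [ 0.50922634 -0.2443974   0.07577957] [ 0.55887951 -0.18467728  0.25048956] [ 0.5216018  -0.21739923  0.11609033]
[-0.07964458  0.09646912  0.52045997]
rim 371 (array([ 579. , -216.3]), array([220.2,  60.6]), 5.4)
white 777 (array([ 623.2, -212.6]), array([46.3, 71.6]), 0.21)
```

View pics/scene4.png

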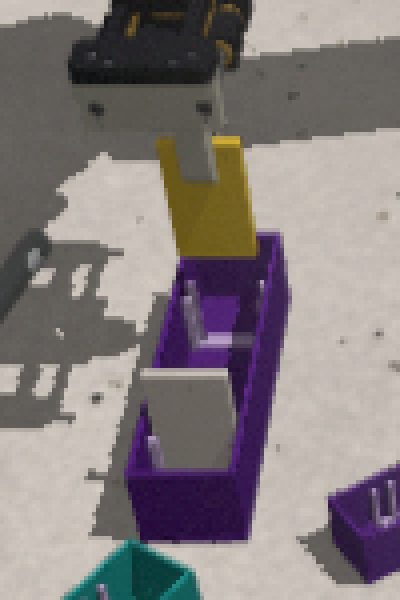

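View pics/top4.png

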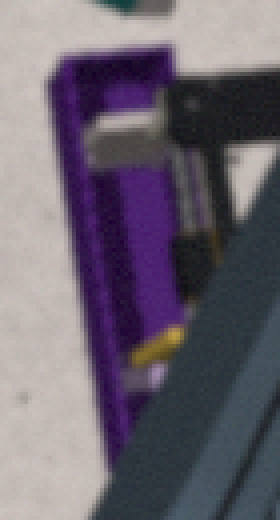

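The scene crop shows the yellow plate just behind and above the empty slot's ribs. The top view is mostly hidden by the arm. I fit the plate's face and side edges from the scene view.

```bash
cat > fit.py <<'E'
from h import *
def fit(im,d,yc=-.22,hi=.16):
    n="scene"
    W=cloud(n,im,d);H=hsv(im); z=W[...,2]
    y=(H[...,0]>15)&(H[...,0]<30)&(H[...,1]>110)&(W[...,1]<-.15)&(W[...,1]>-.3)&(W[...,0]>.45)&(W[...,0]<.56)&(z>.04)&(z<hi)
    y=cv2.morphologyEx(y.astype(np.uint8),cv2.MORPH_OPEN,np.ones((3,3)))>0
    P=W[y]; P=P[np.abs(P[:,0]-np.median(P[:,0]))<.012]
    zt=P[:,2].max()
    for it in range(3):
        A=np.c_[P[:,1]-yc,P[:,2]-.1,np.ones(len(P))]; s=np.linalg.lstsq(A,P[:,0],rcond=None)[0]
        res=P[:,0]-A@s; P=P[np.abs(res)<.004]
    print('face x=',np.round(s,4),'yaw',np.degrees(np.arctan(-s[0])),'pitch',np.degrees(np.arctan(s[1])),'z',P[:,2].min(),zt)
    # side edges: per row leftmost / rightmost pixel
    E=[]
    for v in np.unique(np.where(y)[0]):
        us=np.where(y[v])[0]
        if us.max()-us.min()<17: continue
        c=r.get_calibration(n);T=np.array(c['pose'])
        for k,u in ((0,us.min()-.5),(1,us.max()+.5)):
            q=T[:3,:3]@[(u-c['cx'])/c['fx'],(v-c['cy'])/c['fy'],1]; p=T[:3,3]
            # intersect with fitted face plane
            t=(s[0]*(p[1]-yc)+s[1]*(p[2]-.1)+s[2]-p[0])/(q[0]-s[0]*q[1]-s[1]*q[2]); X=p+t*q; E.append((k,*X))
    E=np.array(E)
    for k in (0,1):
        e=E[E[:,0]==k]; a=np.polyfit(e[:,3]-.1,e[:,2],1); print('edge',k,'y@z.1',np.round(a[1]*1000,1),'roll',np.degrees(np.arctan(a[0])),len(e))
    return y
E
python3 - <<'E'
from fit import *
f=np.load("scene1.npz"); fit(f['im'],f['d'])
f=np.load("scene0.npz");im,d=f['im'],f['d'];W=cloud("scene",im,d);H=hsv(im)
# white face and slot ribs (initial, unobstructed)
w=(W[...,0]>.62)&(W[...,0]<.66)&(W[...,2]>.06)&(W[...,2]<.082)&(W[...,1]<-.17)&(W[...,1]>-.25)
P=W[w]; A=np.c_[P[:,1]+.21,P[:,2]-.07,np.ones(len(P))]; print('white face',np.linalg.lstsq(A,P[:,0],rcond=None)[0],P[:,1].min(),P[:,1].max())
rb=(H[...,0]>115)&(H[...,0]<160)&(H[...,1]<90)&(H[...,1]>20)&(W[...,0]>.45)&(W[...,0]<.68)&(W[...,1]<-.17)&(W[...,1]>-.27)
n,l,st,ce=cv2.connectedComponentsWithStats(rb.astype(np.uint8))
for i in range(1,n):
    if st[i,4]>3: p=W[l==i]; print(st[i],np.round(p.min(0),3),np.round(p.max(0),3))
bb=(150,150,215,240); cv2.imwrite("pics/sb.png",cv2.convertScaleAbs(cv2.resize(im[bb[1]:bb[3],bb[0]:bb[2],::-1],None,fx=6,fy=6,interpolation=cv2.INTER_NEAREST),alpha=1.5))
E
```

```text
face x= [-0.0798 -0.004   0.5215] yaw 4.563150715394917 pitch -0.23179817483354884 z 0.07577957293713256 0.1584185602728525
edge 0 y@z.1 -243.9 roll -0.011046799164001704 30
edge 1 y@z.1 -196.8 roll 1.0297878481384313 30
white face [-0.10426119  0.0046481   0.64184478] -0.235013772105719 -0.1867216326180991
[176 158  24   1  24] [ 0.468 -0.257  0.052] [ 0.474 -0.198  0.057]
[200 160   1   5   5] [ 0.466 -0.197  0.04 ] [ 0.473 -0.196  0.046]
[201 167   1   4   4] [ 0.466 -0.197  0.02 ] [ 0.472 -0.196  0.025]
[175 170  18  17 107] [ 0.506 -0.249  0.003] [ 0.529 -0.211  0.046]
[194 170   2   7   8] [ 0.471 -0.215  0.017] [ 0.522 -0.201  0.045]
[202 172   1   5   5] [ 0.459 -0.198 -0.001] [ 0.472 -0.196  0.005]
[201 178   1   4   4] [ 0.489 -0.195  0.001] [ 0.495 -0.194  0.007]
[198 196   1   4   4] [ 0.557 -0.189 -0.002] [ 0.565 -0.187  0.005]
[167 208   4   9  25] [ 0.641 -0.236  0.021] [ 0.652 -0.231  0.046]
[187 208   2   4   6] [ 0.641 -0.191  0.036] [ 0.647 -0.187  0.045]
[194 219   1   4   4] [ 0.638 -0.181  0.001] [ 0.644 -0.18   0.006]
[193 225   1   4   4] [ 0.656 -0.18  -0.001] [ 0.663 -0.178  0.005]
```

View pics/sb.png

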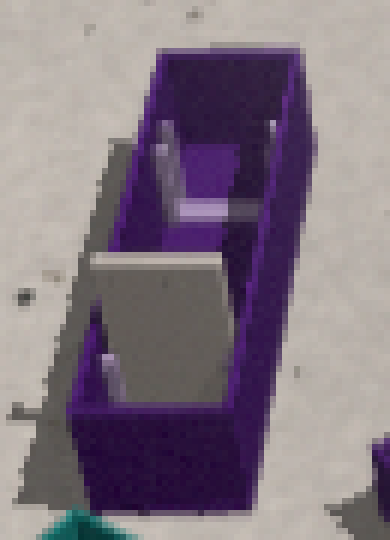

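```bash
python3 - <<'E'
from h import *
f=np.load("top0.npz");im=f['im']
bb=(350,165,415,285); cv2.imwrite("pics/tb.png",cv2.convertScaleAbs(cv2.resize(im[bb[1]:bb[3],bb[0]:bb[2],::-1],None,fx=5,fy=5,interpolation=cv2.INTER_NEAREST),alpha=2))
for n in ("scene","top"):
    f=np.load(n+"0.npz");im=f['im'];H=hsv(im)
    m=((H[...,0]>120)&(H[...,0]<155)&(H[...,1]>80)).astype(np.uint8)
    b=(345,160,415,290) if n=="top" else (150,145,215,245)
    mm=np.zeros_like(m); mm[b[1]:b[3],b[0]:b[2]]=m[b[1]:b[3],b[0]:b[2]]
    mm=cv2.morphologyEx(mm,cv2.MORPH_CLOSE,np.ones((5,5)))
    c=max(cv2.findContours(mm,0,2)[0],key=cv2.contourArea)[:,0]
    h=cv2.approxPolyDP(cv2.convexHull(c),2,True)[:,0]
    for u,v in h: print(n,u,v,'rim z.054',np.round(ray(n,u,v,.054)[:2]*1000,1),'z0',np.round(ray(n,u,v,0)[:2]*1000,1))
E
```

```text
scene 199 159 rim z.054 [ 471.5 -197.5] z0 [ 400.2 -219.1]
scene 201 178 rim z.054 [ 546.3 -177.1] z0 [ 481.2 -197. ]
scene 191 234 rim z.054 [ 730.  -160.7] z0 [ 680.4 -179.1]
scene 166 235 rim z.054 [ 736.6 -211.7] z0 [ 687.6 -234.4]
scene 161 217 rim z.054 [ 684.9 -236.5] z0 [ 631.6 -261.3]
scene 176 159 rim z.054 [ 476.1 -255.4] z0 [ 405.1 -281.8]
top 386 172 rim z.054 [ 684.2 -233.9] z0 [ 701.3 -248.3]
top 405 272 rim z.054 [ 470.9 -256.6] z0 [ 475.1 -272.3]
top 373 276 rim z.054 [ 464.4 -190.9] z0 [ 468.2 -202.7]
top 358 180 rim z.054 [ 667.8 -173. ] z0 [ 683.9 -183.6]
top 362 174 rim z.054 [ 681.  -182.4] z0 [ 697.8 -193.6]
```

View pics/tb.png

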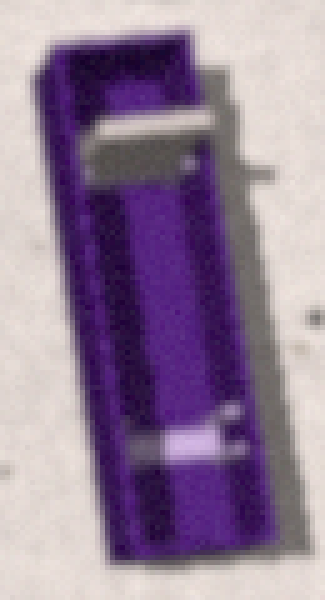

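```bash
python3 - <<'E'
from h import *
for n,u,v,z in [("top",388,254,.004),("top",396.2,247.3,.044),("top",397.8,254.7,.044),("scene",185.5,185.3,.004),("scene",178,171,.044),("scene",177.2,175.3,.044),("scene",195.8,170.8,.044)]: print(n,u,v,np.round(ray(n,u,v,z)*1000,1))
# strip mask
for n,b in [("top",(372,240,402,262)),("scene",(170,165,200,192))]:
    f=np.load(n+"0.npz");im,d=f['im'],f['d'];H=hsv(im);W=cloud(n,im,d)
    m=(H[...,0]>115)&(H[...,0]<160)&(H[...,1]<115)&(H[...,1]>25); 
    s=np.zeros_like(m); s[b[1]:b[3],b[0]:b[2]]=1; m&=s&(W[...,2]<.015)
    vu=np.argwhere(m); X=np.array([ray(n,u,v,.0045) for v,u in vu]); X=X[(X[:,1]<-.2)&(X[:,1]>-.245)]
    print(n,len(X),rect(X),np.median(X,0))
E
```

```text
top 388 254 [ 514.4 -237.6    4. ]
top 396.2 247.3 [ 523.2 -245.5   44. ]
top 397.8 254.7 [ 507.7 -247.6   44. ]
scene 185.5 185.3 [ 518.  -228.7    4. ]
scene 178 171 [ 511.5 -243.2   44. ]
scene 177.2 175.3 [ 528.4 -241.1   44. ]
scene 195.8 170.8 [ 507.3 -199.4   44. ]
top 123 (array([ 515.3, -227.9]), array([17.7, 37.8]), 9.93) [ 0.51496469 -0.22860496  0.0045    ]
scene 60 (array([ 492.6, -230.1]), array([64.1, 34.5]), 6.25) [ 0.51426602 -0.22668865  0.0045    ]
```

The views disagree by about 3 mm on where the slot is in x. The plate and slot agree within the scene view, and so does the TCP reading. I correct y by −1.3 mm, go down to just above the rim and look again.

```bash
python3 -m pendant '[[0,[-1.5,0,9],[0,0,0]],[0,[0,0,5],[0,0,0]],[0,[0,0,0],[0,0,0]],[0,[0,0,0],[0,0,0]],[0,[0,0,0],[0,0,0]]]';python3 - <<'E'
from fit import *
togo([.517,-.2234,.116],5.2)
im,d=r.get_image("scene"); np.savez("scene2.npz",im=im,d=d); fit(im,d)
b=(150,120,220,240); cv2.imwrite("pics/s5.png",cv2.convertScaleAbs(cv2.resize(im[b[1]:b[3],b[0]:b[2],::-1],None,fx=5,fy=5,interpolation=cv2.INTER_NEAREST),alpha=1.5))
im,d=r.get_image("top");b=(345,160,415,290);cv2.imwrite("pics/t5.png",cv2.convertScaleAbs(cv2.resize(im[b[1]:b[3],b[0]:b[2],::-1],None,fx=4,fy=4,interpolation=cv2.INTER_NEAREST),alpha=2))
E
```

```text
time_s: 7.35
ee_pos: [0.5167, -0.2239, 0.117]
tool_rot: [0.001, 0.674, 0.738, -0.0]
force: [-1.5, -0.7, 0.4]
gripper_width: 0.0077
t 7.35 pos [ 516.7 -223.9  117. ] tooly yaw 5.2 w 7.7 F [-1.5 -0.7  0.4] q [-0.61  0.37  1.64 -0.    1.13 -0.7 ]
shift [0.4 0.3 1. ] turn [0.03 0.08 0.  ] tilt 0.08
face x= [-8.50e-02 -1.00e-04  5.21e-01] yaw 4.859975834453197 pitch -0.00441807223185105 z 0.06056470305639994 0.14291064038278445
edge 0 y@z.1 -245.3 roll 0.6043976211171403 28
edge 1 y@z.1 -198.5 roll 0.180885797148886 28
```

View pics/s5.png

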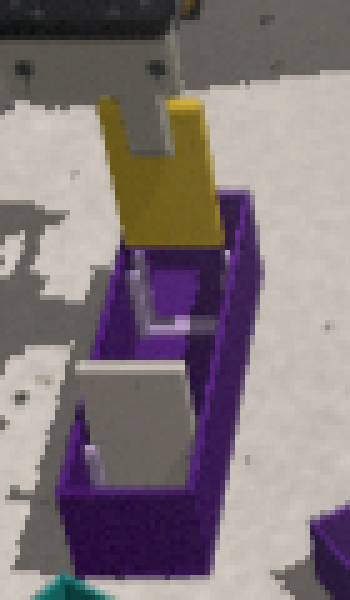

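View pics/t5.png

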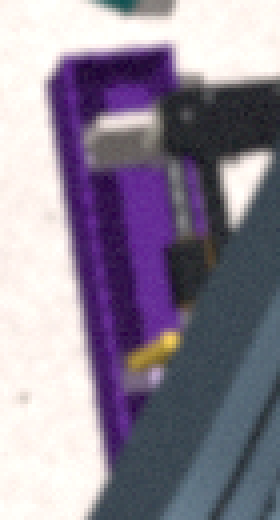

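The plate is just over the rim and centred in y, at −221.9. I go down into the mouth of the box, stopping above the ribs.

```bash
python3 -m pendant '[[0,[0,0,6],[0,0,0]],[0,[0,0,5],[0,0,0]],[0,[0,0,0],[0,0,0]],[0,[0,0,0],[0,0,0]],[0,[0,0,0],[0,0,0]]]';python3 - <<'E'
from fit import *
togo([.517,-.2234,.105],5.2)
im,d=r.get_image("scene"); np.savez("scene2.npz",im=im,d=d); fit(im,d)
b=(165,135,215,195); cv2.imwrite("pics/s6.png",cv2.convertScaleAbs(cv2.resize(im[b[1]:b[3],b[0]:b[2],::-1],None,fx=9,fy=9,interpolation=cv2.INTER_NEAREST),alpha=1.5))
E
```

```text
time_s: 7.95
ee_pos: [0.5169, -0.224, 0.1053]
tool_rot: [0.001, 0.674, 0.739, -0.0]
force: [0.7, -0.5, -0.4]
gripper_width: 0.0079
t 7.95 pos [ 516.9 -224.   105.3] tooly yaw 5.21 w 7.9 F [ 0.7 -0.5 -0.4] q [-0.61  0.38  1.66 -0.    1.1  -0.7 ]
shift [0.6 0.1 0.3] turn [0.06 0.1  0.01] tilt 0.12
face x= [-0.0923  0.0016  0.5213] yaw 5.2735021918508025 pitch 0.09154565565753003 z 0.04785897991060151 0.13115679500138977
edge 0 y@z.1 -245.6 roll 1.1868136079109335 29
edge 1 y@z.1 -198.0 roll 0.20080414614000103 29
```

View pics/s6.png

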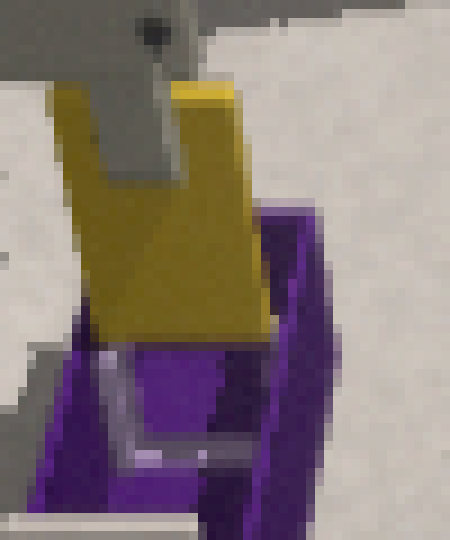

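The plate's bottom edge sits about 1 px behind the near rib top, as it should when centred. I lower it gently and watch the force.

```bash
python3 -m pendant '[[0,[0,0,4],[0,0,0]],[0,[0,0,3],[0,0,0]],[0,[0,0,3],[0,0,0]],[0,[0,0,0],[0,0,0]],[0,[0,0,0],[0,0,0]]]';python3 -c "
from h import *
togo([.517,-.2234,.062],5.2)"
```

```text
time_s: 8.5
ee_pos: [0.519, -0.2251, 0.1016]
tool_rot: [0.005, 0.674, 0.739, 0.0]
force: [0.2, 1.0, -0.2]
gripper_width: 0.008
t 8.5 pos [ 519.  -225.1  101.6] tooly yaw 5.24 w 8.0 F [ 0.2  1.  -0.2] q [-0.61  0.38  1.66 -0.    1.08 -0.7 ]
shift [ 2.2 -2.1 39.6] turn [0.4  0.4  0.04] tilt 0.57
```

```bash
python3 -m pendant '[[0,[2,-2,-3],[0.4,0.4,0]],[0,[0,0,0],[0,0,0]],[0,[0,0,0],[0,0,0]],[0,[0,0,0],[0,0,0]],[0,[0,0,0],[0,0,0]]]';python3 - <<'E'
from fit import *
togo([.517,-.2234,.105],5.2)
im,d=r.get_image("scene"); np.savez("scene2.npz",im=im,d=d); fit(im,d)
W=cloud("scene",im,d);H=hsv(im);z=W[...,2]
m=(H[...,0]>120)&(H[...,0]<155)&(H[...,1]>90)&(z>.047)&(z<.06)&(W[...,1]<-.17)&(W[...,1]>-.27); print('rim',rect(W[m]))
b=(165,135,215,195); cv2.imwrite("pics/s7.png",cv2.convertScaleAbs(cv2.resize(im[b[1]:b[3],b[0]:b[2],::-1],None,fx=9,fy=9,interpolation=cv2.INTER_NEAREST),alpha=1.5))
E
```

```text
time_s: 9.0
ee_pos: [0.5162, -0.223, 0.1035]
tool_rot: [-0.001, 0.674, 0.739, -0.0]
force: [0.7, -0.0, -0.7]
gripper_width: 0.0084
t 9.0 pos [ 516.2 -223.   103.5] tooly yaw 5.23 w 8.4 F [ 0.7 -0.  -0.7] q [-0.61  0.38  1.66 -0.    1.1  -0.7 ]
shift [-0.4  0.7 -1.5] turn [-0.1  -0.08  0.03] tilt 0.13
face x= [-0.0838  0.0016  0.5206] yaw 4.789166208287562 pitch 0.0937120557669252 z 0.04807586765164773 0.13070280315514282
edge 0 y@z.1 -244.3 roll 0.7234268610894198 28
edge 1 y@z.1 -197.0 roll -0.9766263897326776 28
rim (array([ 579.5, -216.6]), array([222.4,  61.4]), 5.3)
```

View pics/s7.png

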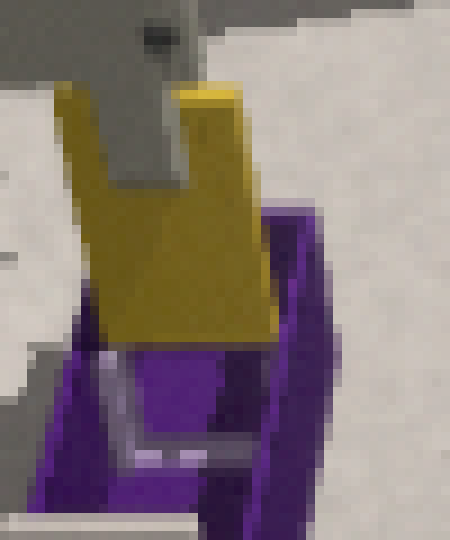

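The first attempt seems to have met a rib top: TCP stopped at 101.6 mm with a slight tilt. The views average to a slot at x ≈ 515.5. I shift there, centre y, and probe down with the force read while pushing.

```bash
python3 -m pendant '[[0,[1,-1,0],[0,0,0]],[0,[0,0,0],[0,0,0]],[0,[0,0,2],[0,0,0]],[0,[0,0,3],[0,0,0]],[0,[0,0,3],[0,0,0]]]';python3 -c "
from h import *
togo([.5155,-.224,.062],5.2)"
```

```text
time_s: 9.55
ee_pos: [0.5152, -0.2222, 0.0951]
tool_rot: [-0.001, 0.674, 0.739, -0.0]
force: [0.0, 0.2, -0.7]
gripper_width: 0.0081
t 9.55 pos [ 515.2 -222.2   95.1] tooly yaw 5.23 w 8.1 F [ 0.   0.2 -0.7] q [-0.61  0.39  1.67 -0.    1.08 -0.7 ]
shift [-1.9  0.2 33.1] turn [-0.08 -0.06  0.03] tilt 0.1
```

Free descent now: the bottom is below the rib tops, so it's in the slot. I continue.

```bash
python3 -m pendant '[[0,[-0.8,0,4],[0,0,0]],[0,[0,0,4],[0,0,0]],[0,[0,0,4],[0,0,0]],[0,[0,0,4],[0,0,0]],[0,[0,0,3],[0,0,0]]]';python3 -c "
from h import *
togo([.5155,-.223,.062],5.2)"
```

```text
time_s: 10.05
ee_pos: [0.5149, -0.2229, 0.0738]
tool_rot: [-0.001, 0.674, 0.739, -0.0]
force: [0.2, 0.6, -0.6]
gripper_width: 0.0081
t 10.05 pos [ 514.9 -222.9   73.8] tooly yaw 5.23 w 8.1 F [ 0.2  0.6 -0.6] q [-0.61  0.42  1.69 -0.    1.04 -0.7 ]
shift [-0.2  0.6 11.8] turn [-0.12 -0.1   0.03] tilt 0.16
```

```bash
python3 -m pendant '[[0,[0,0,4],[0,0,0]],[0,[0,0,4],[0,0,0]],[0,[0,0,3],[0,0,0]],[0,[0,0,2],[0,0,0]],[0,[0,0,2],[0,0,0]]]';python3 - <<'E'
from fit import *
togo([.5155,-.223,.062],5.2)
im,d=r.get_image("scene"); fit(im,d)
b=(150,120,220,240); cv2.imwrite("pics/s8.png",cv2.convertScaleAbs(cv2.resize(im[b[1]:b[3],b[0]:b[2],::-1],None,fx=5,fy=5,interpolation=cv2.INTER_NEAREST),alpha=1.5))
E
```

```text
time_s: 10.55
ee_pos: [0.5157, -0.2228, 0.0613]
tool_rot: [-0.0, 0.674, 0.739, 0.0]
force: [-4.1, 4.2, 18.5]
gripper_width: 0.008
t 10.55 pos [ 515.7 -222.8   61.3] tooly yaw 5.25 w 8.0 F [-4.1  4.2 18.5] q [-0.61  0.43  1.7   0.    1.01 -0.7 ]
shift [-0.2 -0.2 -0.7] turn [-0.02 -0.04  0.05] tilt 0.04
face x= [-0.096   0.0374  0.5215] yaw 5.483040638254503 pitch 2.144685152949739 z 0.04125685118554756 0.08516447596813392
edge 0 y@z.1 -243.4 roll 1.2325770107484524 12
edge 1 y@z.1 -195.2 roll 2.264050596059709 12
```

View pics/s8.png

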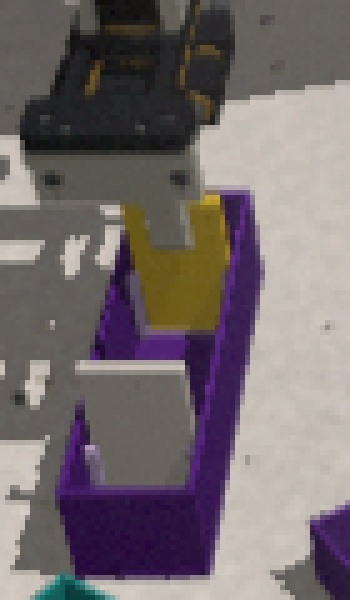

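The plate is on the floor of the slot: 18 N of push, top at about 85 mm. I release it and back off upward.

```bash
python3 -m pendant '[[0,[0,0,-0.5],[0,0,0]],[20,[0,0,0],[0,0,0]],[40,[0,0,0],[0,0,0]],[40,[0,0,0],[0,0,0]],[40,[0,0,0],[0,0,0]]]';python3 -m pendant '[[40,[0,0,-10],[0,0,0]],[40,[0,0,-20],[0,0,0]],[60,[0,0,-30],[0,0,0]],[93,[0,0,-30],[0,0,0]],[93,[0,0,-30],[0,0,0]]]';python3 - <<'E'
from fit import *
togo([.577,-.217,.17],-84.8)
im,d=r.get_image("scene"); fit(im,d,hi=.09);W=cloud("scene",im,d);H=hsv(im);z=W[...,2]
m=(H[...,0]>120)&(H[...,0]<155)&(H[...,1]>90)&(z>.047)&(z<.06)&(W[...,1]<-.17)&(W[...,1]>-.27); print('rim',rect(W[m]))
b=(150,120,220,240); cv2.imwrite("pics/s9.png",cv2.convertScaleAbs(cv2.resize(im[b[1]:b[3],b[0]:b[2],::-1],None,fx=5,fy=5,interpolation=cv2.INTER_NEAREST),alpha=1.5))
E
```

```text
time_s: 11.1
ee_pos: [0.516, -0.223, 0.0622]
tool_rot: [0.0, 0.674, 0.739, 0.0]
force: [-0.3, 0.9, 0.1]
gripper_width: 0.0354
time_s: 11.6
ee_pos: [0.513, -0.2212, 0.1826]
tool_rot: [-0.006, 0.674, 0.739, -0.001]
force: [0.9, 0.3, -0.1]
gripper_width: 0.0595
t 11.6 pos [ 513.  -221.2  182.6] tooly yaw 5.24 w 59.5 F [ 0.9  0.3 -0.1] q [-0.61  0.31  1.56  0.    1.29 -0.7 ]
shift [-1.8 64.2 12.1] turn [-5.000e-02 -7.200e-01 -8.996e+01] tilt 0.65
face x= [-0.1036  0.0006  0.5201] yaw 5.916881578176174 pitch 0.034521807656012815 z 0.040743319004006184 0.08844470231771029
edge 0 y@z.1 -242.4 roll 2.5042350660747066 15
edge 1 y@z.1 -196.8 roll 0.11355888822756324 15
rim (array([ 579. , -216.2]), array([221. ,  60.9]), 5.43)
```

View pics/s9.png

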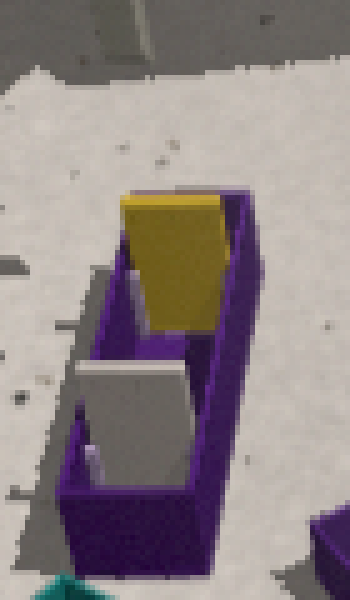

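Yellow stands fully down in its slot, both dividers upright, box unmoved. Now I move over the middle of the box and turn the gripper 90°.

```bash
python3 -m pendant '[[93,[0,32,0],[0,-0.7,0]],[93,[0,32,0],[0,0,0]],[93,[0,0,0],[0,0,8.5]],[93,[0,0,0],[0,0,8.5]],[93,[0,0,0],[0,0,8.5]]]';python3 -m pendant '[[93,[0,0,0],[0,0,8.5]],[93,[0,0,0],[0,0,8.5]],[93,[0,0,0],[0,0,8.5]],[93,[0,0,0],[0,0,8.5]],[93,[0,0,0],[0,0,8.5]]]';python3 -m pendant '[[93,[0,0,0],[0,0,8.5]],[93,[0,0,0],[0,0,8.5]],[93,[0,0,0],[0,0,5]],[93,[0,0,0],[0,0,0]],[93,[0,0,0],[0,0,0]]]';python3 -c "
from h import *
togo([.577,-.217,.17],-84.8)"
```

```text
time_s: 12.15
ee_pos: [0.5834, -0.2179, 0.1953]
tool_rot: [0.009, 0.824, 0.567, -0.001]
force: [0.4, 0.6, -0.3]
gripper_width: 0.0928
time_s: 12.65
ee_pos: [0.5837, -0.2176, 0.1973]
tool_rot: [0.009, 0.974, 0.226, 0.002]
force: [0.3, -0.2, -0.2]
gripper_width: 0.0927
time_s: 13.15
ee_pos: [0.5837, -0.2176, 0.1994]
tool_rot: [0.009, 0.999, 0.032, 0.005]
force: [-0.3, 0.4, 0.2]
gripper_width: 0.093
t 13.15 pos [ 583.7 -217.6  199.4] tooly yaw -86.32 w 93.0 F [-0.3  0.4  0.2] q [-0.53  0.39  1.39 -0.01  1.34  0.98]
shift [-6.9 -1.6 29.3] turn [ 1.05 -0.49 -1.52] tilt 1.16
```

```bash
python3 -m pendant '[[93,[-6.7,-1.6,20],[1,-0.5,-1.5]],[93,[0,0,30],[0,0,0]],[93,[0,0,30],[0,0,0]],[93,[0,0,20],[0,0,0]],[93,[0,0,0],[0,0,0]]]';python3 - <<'E'
from h import *
togo([.577,-.217,.02],-84.8)
im,d=r.get_image("scene");b=(130,80,240,250); cv2.imwrite("pics/s10.png",cv2.convertScaleAbs(cv2.resize(im[b[1]:b[3],b[0]:b[2],::-1],None,fx=3.5,fy=3.5),alpha=1.5))
im,d=r.get_image("top");b=(330,140,430,290);cv2.imwrite("pics/t10.png",cv2.convertScaleAbs(cv2.resize(im[b[1]:b[3],b[0]:b[2],::-1],None,fx=4,fy=4),alpha=1.8))
E
```

```text
time_s: 13.65
ee_pos: [0.5785, -0.2178, 0.0991]
tool_rot: [0.002, 0.999, 0.052, 0.002]
force: [-1.2, -0.3, 0.2]
gripper_width: 0.0928
t 13.65 pos [ 578.5 -217.8   99.1] tooly yaw -84.07 w 92.8 F [-1.2 -0.3  0.2] q [-0.54  0.47  1.53 -0.    1.14  0.93]
shift [-1.8 -1.2 79.1] turn [ 0.21 -0.24  0.73] tilt 0.32
```

View pics/s10.png

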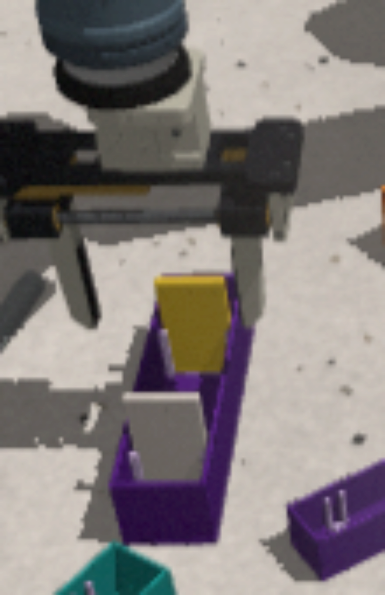

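View pics/t10.png

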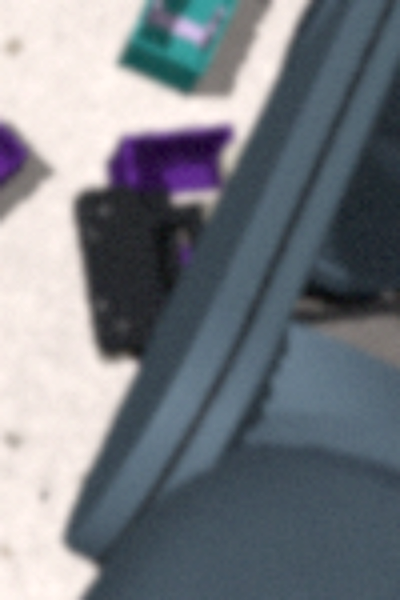

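The fingers straddle the box's middle and the dividers are clear. I descend.

```bash
python3 -m pendant '[[93,[-2,-1,20],[0.2,-0.2,0.7]],[93,[0,0,20],[0,0,0]],[93,[0,0,18],[0,0,0]],[93,[0,0,12],[0,0,0]],[93,[0,0,5],[0,0,0]]]';python3 -c "
from h import *
togo([.577,-.217,.02],-84.8)"
```

```text
time_s: 14.25
ee_pos: [0.5861, -0.2223, 0.0357]
tool_rot: [0.007, 0.999, 0.047, 0.01]
force: [-0.9, 0.2, -0.1]
gripper_width: 0.0932
t 14.25 pos [ 586.1 -222.3   35.7] tooly yaw -84.61 w 93.2 F [-0.9  0.2 -0.1] q [-0.54  0.55  1.58  0.    0.99  0.94]
shift [-8.9 -6.4 15.4] turn [ 0.8  -1.14  0.2 ] tilt 1.4
```

```bash
python3 -m pendant '[[93,[-9,-6,0],[0.8,-1.1,0.2]],[93,[0,0,0],[0,0,0]],[93,[0,0,8],[0,0,0]],[93,[0,0,6],[0,0,0]],[93,[0,0,0],[0,0,0]]]';python3 -c "
from h import *
togo([.577,-.217,.02],-84.8)"
```

```text
time_s: 14.75
ee_pos: [0.5778, -0.2179, 0.0238]
tool_rot: [0.001, 0.999, 0.046, 0.002]
force: [-0.2, 0.7, 0.1]
gripper_width: 0.0931
t 14.75 pos [ 577.8 -217.9   23.8] tooly yaw -84.78 w 93.1 F [-0.2  0.7  0.1] q [-0.54  0.56  1.59  0.    0.99  0.94]
shift [-0.7 -0.9  3.8] turn [ 0.11 -0.19  0.02] tilt 0.22
```

```bash
python3 -m pendant '[[75,[-0.7,-0.9,3],[0,0,0]],[66,[0,0,0],[0,0,0]],[64,[0,0,0],[0,0,0]],[55,[0,0,0],[0,0,0]],[50,[0,0,0],[0,0,0]]]' 20;python3 -m pendant '[[40,[0,0,0],[0,0,0]],[40,[0,0,0],[0,0,0]],[40,[0,0,0],[0,0,0]],[40,[0,0,0],[0,0,0]],[40,[0,0,0],[0,0,0]]]' 40;python3 -c "
from h import *
togo([.577,-.217,.02],-84.8)"
```

```text
time_s: 15.25
ee_pos: [0.5772, -0.2172, 0.0205]
tool_rot: [0.001, 0.999, 0.046, 0.002]
force: [0.4, -0.6, -0.0]
gripper_width: 0.0598
time_s: 15.75
ee_pos: [0.5772, -0.2172, 0.0205]
tool_rot: [0.001, 0.999, 0.046, 0.002]
force: [0.3, -0.5, -1.4]
gripper_width: 0.0594
t 15.75 pos [ 577.2 -217.2   20.5] tooly yaw -84.78 w 59.4 F [ 0.3 -0.5 -1.4] q [-0.54  0.56  1.6   0.    0.98  0.94]
shift [-0.1 -0.2  0.5] turn [ 0.13 -0.2   0.02] tilt 0.24
```

```bash
python3 -m pendant '[[40,[0,0,-4],[0,0,0]],[40,[0,0,-6],[0,0,0]],[40,[0,0,-8],[0,0,0]],[40,[0,0,-8],[0,0,0]],[40,[0,0,-6],[0,0,0]]]' 40;python3 - <<'E'
from h import *
togo([.577,-.217,.12],-84.8)
im,d=r.get_image("scene");b=(130,80,240,250); cv2.imwrite("pics/s11.png",cv2.convertScaleAbs(cv2.resize(im[b[1]:b[3],b[0]:b[2],::-1],None,fx=3.5,fy=3.5),alpha=1.5))
E
```

```text
time_s: 16.25
ee_pos: [0.5754, -0.216, 0.053]
tool_rot: [-0.0, 0.999, 0.046, -0.0]
force: [-0.4, -0.2, -3.2]
gripper_width: 0.0599
t 16.25 pos [ 575.4 -216.    53. ] tooly yaw -84.77 w 59.9 F [-0.4 -0.2 -3.2] q [-0.54  0.52  1.57  0.    1.05  0.94]
shift [  1.5   1.1 -67. ] turn [-0.04  0.03  0.03] tilt 0.05
```

View pics/s11.png

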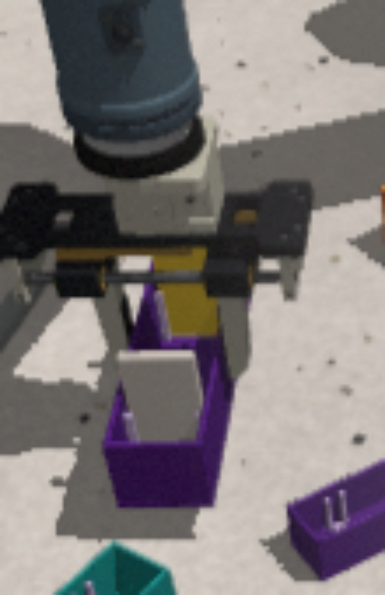

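The box is off the granite, level, with both dividers in place; it weighs about 3.2 N. I continue up.

```bash
python3 -m pendant '[[40,[0,0,-8],[0,0,0]],[40,[0,0,-10],[0,0,0]],[40,[0,0,-10],[0,0,0]],[40,[0,0,-10],[0,0,0]],[40,[0,0,-8],[0,0,0]]]';python3 -m pendant '[[40,[0,0,-8],[0,0,0]],[40,[0,0,-6],[0,0,0]],[40,[0,0,-4],[0,0,0]],[40,[0,0,0],[0,0,0]],[40,[0,0,0],[0,0,0]]]';python3 -m pendant '[[40,[0,0,0],[0,0,0]],[40,[0,0,0],[0,0,0]],[40,[0,0,0],[0,0,0]],[40,[0,0,0],[0,0,0]],[40,[0,0,0],[0,0,0]]]';python3 - <<'E'
from fit import *
togo([.577,-.217,.12],-84.8); print(np.round(r.get_obs()['dq'],4))
im,d=r.get_image("scene");b=(130,60,240,250); cv2.imwrite("pics/s12.png",cv2.convertScaleAbs(cv2.resize(im[b[1]:b[3],b[0]:b[2],::-1],None,fx=3,fy=3),alpha=1.5))
W=cloud("scene",im,d);H=hsv(im);z=W[...,2];near=(W[...,1]<-.15)&(W[...,1]>-.28)&(W[...,0]>.45)&(W[...,0]<.72)
m=near&(H[...,0]>120)&(H[...,0]<155)&(H[...,1]>90)&(z>.06)
P=W[m];print('purple z',np.percentile(P[:,2],[1,99]))
t=P[P[:,2]>np.percentile(P[:,2],99)-.012]; A=np.c_[t[:,0]-.577,t[:,1]+.217,np.ones(len(t))]; print('rim plane',np.linalg.lstsq(A,t[:,2],rcond=None)[0],len(t))
w=near&(H[...,1]<60)&(W[...,0]>.62)&(z>.15);print('white top',z[w].max(),np.median(W[w],0)); y=near&(H[...,0]>18)&(H[...,0]<28)&(H[...,1]>120)&(z<.25); print('yellow',y.sum(),np.percentile(W[y],[2,50,98],axis=0))
E
```

```text
time_s: 16.8
ee_pos: [0.5756, -0.2161, 0.1039]
tool_rot: [0.0, 0.999, 0.046, 0.0]
force: [0.7, 0.3, -2.0]
gripper_width: 0.0596
time_s: 17.3
ee_pos: [0.5762, -0.2165, 0.1253]
tool_rot: [0.001, 0.999, 0.046, 0.001]
force: [0.2, 0.0, -3.8]
gripper_width: 0.0599
time_s: 17.8
ee_pos: [0.5753, -0.216, 0.1235]
tool_rot: [-0.0, 0.999, 0.046, -0.0]
force: [0.3, -0.5, -3.0]
gripper_width: 0.0594
t 17.8 pos [ 575.3 -216.   123.5] tooly yaw -84.77 w 59.4 F [ 0.3 -0.5 -3. ] q [-0.54  0.45  1.5   0.    1.19  0.94]
shift [1.6 1.2 3.5] turn [-0.02 -0.    0.03] tilt 0.02
[-0.0005  0.0027 -0.0001 -0.0005 -0.0002 -0.    ]
purple z [0.10471423 0.15898443]
rim plane [-0.01561801 -0.09553163  0.15714953] 372
white top 0.48323487316411085 [ 0.6401524  -0.20693892  0.17453049]
yellow 491 [[ 0.51579243 -0.26447785  0.11173833]
 [ 0.51987684 -0.22468873  0.15527482]
 [ 0.60494965 -0.16762207  0.23925658]]
```

View pics/s12.png

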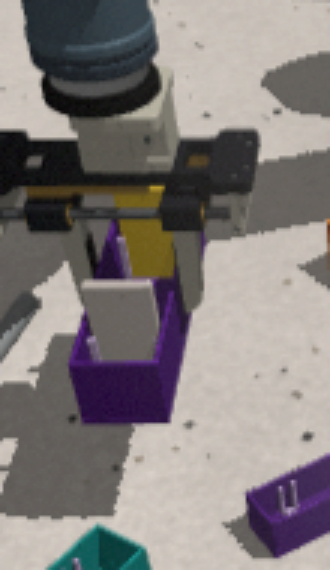

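The box is about 103 mm up with both dividers standing. The rim-plane fit includes the outer wall, so I check roll and pitch properly on the front wall and white divider before handing in.

```bash
python3 - <<'E'
from h import *
im,d=r.get_image("scene")
for nm,(im,d) in (("now",(im,d)),("start",(np.load("scene0.npz")['im'],np.load("scene0.npz")['d']))):
    W=cloud("scene",im,d);H=hsv(im);z=W[...,2]
    m=(H[...,0]>120)&(H[...,0]<155)&(H[...,1]>90)&(W[...,1]<-.165)&(W[...,1]>-.26)&(W[...,0]>.655)&(W[...,0]<.72)
    P=W[m]; top=[];bot=[]
    for c in np.unique(np.where(m)[1]):
        q=W[m[:,c],c]
        if len(q)<12: continue
        top.append((q[0,1],q[:,2].max())); bot.append((q[-1,1],q[:,2].min()))
    for e in (top,bot): e=np.array(e)[1:-1]; print(nm,'front wall slope dz/dy',np.polyfit(e[:,0],e[:,1],1),len(e))
    w=(H[...,1]<50)&(W[...,0]>.62)&(W[...,0]<.66)&(W[...,1]<-.17)&(W[...,1]>-.245)&(z>(.062 if nm=='start' else .165))&(z<(.083 if nm=='start' else .186))
    P=W[w];A=np.c_[P[:,1]+.21,P[:,2]-P[:,2].mean(),np.ones(len(P))];print('white face',np.linalg.lstsq(A,P[:,0],rcond=None)[0],len(P))
o,p,Q=pose();print(o['time_s'],p,o['force'],o['gripper_width'])
E
```

```text
now front wall slope dz/dy [-0.04081137  0.14882336] 31
now front wall slope dz/dy [-0.11189051  0.08287897] 31
white face [-0.10199659  0.00270996  0.64010231] 204
start front wall slope dz/dy [-0.05369203  0.04344517] 28
start front wall slope dz/dy [-0.04388824 -0.00508269] 28
white face [-0.09948724  0.00754801  0.64184776] 161
17.9 [ 0.57530212 -0.21600059  0.1235052 ] [ 0.69573579  0.21469808 -3.81663773] 0.060157924160169796
```

The top-edge slope and the divider pitch match the flat-on-table readings to within about 0.013 rad. The lower-edge reading is noisier. I'm handing it in.

```bash
python3 -c "
from rig import r
r.hand_in()"
```

```text
the job is handed in; nothing more can be done
```

I put the yellow divider fully down in the empty slot, let it go, then gripped the box across its middle at 40 N. I lifted it about 10 cm and handed in at about 18 s while still holding it. `hand_in()` gives no verdict, so I can't say whether it was judged a pass.

**At hand-in:**
- **Height and hold:** the underside was about 103 mm above the granite. The gripper opening was 60 mm, about 3–4 N hung on the wrist, and the arm was still.
- **Dividers:** the white one stood upright in its slot. The yellow one was still standing, but the gripper partly hid it, so I judged it by eye in that last picture. It had measured upright right after release.
- **Level:** tool tilt was 0.02°. The white divider's pitch and the slope of the box's front rim matched their readings on the granite to within about 0.013 rad.

**Checks that failed or disagreed:**
- **First insertion:** the plate most likely landed on a rib top. I raised it, moved it about 1.5 mm, and it then went in freely.
- **Camera disagreement:** the two cameras differed by about 3 mm on the slot's position in x.
- **Box roll:** two rougher roll readings came out at about 0.1 rad, right at the limit. One was the rim-plane fit (0.096), which also took in part of the outer wall. The other was the front wall's lower edge (0.112, against 0.044 on the granite), which I put down to noise but did not recheck.

I did not re-measure the lid, container, spoon and fork at the end. I saw no sign that they had been touched.

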